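Hook the jammed clamp shoe out of the bench track

TASK

The steel clamp shoe is stuck down inside the slot of the bench's clamp track. Take the hooked pick from its fork stand, reach its hook into the slot and drag the shoe by its eye right out of the open mouth onto the landing plate, without touching the shoe with your fingers and going gently with the pick so that it never bears hard on track or shoe; feel for the bottom of the slot, because the pick's reach is not known. Then unhook and hang the pick back in its fork, and leave the other things on the bench alone.

Things in the scene. Friction and masses are not known exactly. Their poses are not given: they have to be found in the camera images.
- track: Aluminium clamp track fixed to the bench; place and yaw vary. Origin: middle of the slot's open mouth, at bench level. +x runs along the slot into it, -x out over the landing plate. Base plate 70 mm wide, x = -100 to 170 mm; its top, 4 mm up, is both slot floor and landing. The pick denting it with over about 20 N is a fault.
- slot_mid (a point): Middle of the slot's length, level with the track's top (27 mm above the bench); axes as the track's. The slot runs from the mouth 165 mm to a closed end cap. Two lips leave a gap 12 mm wide from 19 to 27 mm up; below them the slot is 21 mm wide, down to the floor at 4 mm.
- keeper (a point): Sprung round keeper in the slot's +y side wall, 28 mm in from the mouth. The shoe starts behind it; it grips the shoe as it is dragged past, resisting with up to about 10 N, then lets go.
- shoe: Dark steel clamp shoe, a loose slide 78 mm long, 18 wide, 12 high, round ends, 65 to 125 g, lying along the slot under the lips on its floor. Origin: centre of its underside; x its long axis (towards the closed end at the start), z up. Bearing on it with the pick over about 20 N is a fault.
- eye (a point): Centre of the shoe's eye at the height of its top (12 mm above its underside), right above its origin. The eye is open from top to bottom, 24 mm along x and 11 mm wide. Before and behind it the top plate is 4 mm thick and undercut by 9 mm, so a toe can catch under it.
- pick: Hooked pick, 130 g, hanging upright in the stand's fork. Origin: centre of the underside of its 30 mm square flange (5 mm thick); z up along the shaft, toe to its own -x. A square wooden handle 22 x 22 mm goes from the flange to 55 mm up. Hold it firmly, best with the fingers closing along its x, as the drag comes at the foot.
- sleeve_end (a point): Lower end of the pick's 9 mm sleeve, 35 mm below its origin. A 6 mm rod comes out of it, ending in a foot 5 mm high, 6 wide, from x = -11 (toe) to +3 mm. The rod is clamped at an unknown length: the foot's underside is 65 to 103 mm below the pick's origin, different every time, not measured. The foot springs up by at most 2.5 mm, at 2 to 7 N; past that it is rigid.
- stand: Fixed stand for the pick; place and yaw vary, on the left or right of the track. Origin: at bench level under the axis of the hanging pick; z up. Axes are the pick's as it hangs (to 0.03 rad).
- fork (a point): Centre of the fork on the stand, on top of the prongs, 120 mm above the bench. Two prongs, 36 mm wide overall with a 14 mm gap, along the stand's x from -23 to +31 mm, open at -x, closed by a post behind that is no higher. The pick's flange lies on the prongs; the pick lifts straight up out of the gap, and is lowered in from above, toe to -x.
- paint_can: Steel paint can, 96 mm in diameter, 115 mm high, upright; origin at the centre of its underside. Bystander, on the other side of the track from the stand.
- brush: Paint brush lying on the bench, farther out on the right (-y); origin within its length, underside. Bystander.
- tape: Roll of paper tape, 100 mm across, 24 mm high, lying flat farther out on the left (+y); origin at the centre of its underside. Bystander.
Mind the look-alikes: they are no part of the job. Leave any blue or yellow look-alike of the pick alone.

How it is judged:
By the outcome, as a careful person would: the job done as asked, in the order asked, and still so for the second after the job is handed in, with the robot touching nothing.
It also fails if it takes over 72 s, if anything falls off the work surface, if the arm or the gripper's body presses on something with over 40 N, if the wrist force passes 120 N, or if a joint passes its speed limit or range.

ROBOT

A 7-joint arm with a two-finger parallel gripper is mounted at the origin on the work surface. World frame = base frame: x ahead of the robot, y to its left, z up, the work surface at z = 0. Lengths are in m, angles in rad, forces in N, time in s.
With the tool pointing down it reaches from about 0.4 to 0.85 m from the base axis. Payload 10.4 kg.
Tool frame: the origin (TCP) lies midway between the tips of the shut fingers; the grasp point (between the pads) lies 19 mm behind it; z points along the fingers, y is the line along which they close (so a half turn about z gives the same grasp; the last joint's range is limited). The gripper opens to 87 mm and grips with 3 to 60 N. Pads are 19 mm wide; open, the fingers measure 117 mm over their backs; the gripper's body (75 mm by 190 mm) begins 51 mm behind the grasp point.
Start: joints at [-1.229, 0.332, -0.065, 1.46, 0.022, 1.35, -0.088], TCP at [0.223, 0.584, 0.223] pointing down, gripper open.
Joint ranges: [-2.6, 2.6], [-0.5, 2.12], [-1.47, 1.34], [0.16, 2.42], [-1.27, 4.41], [0.06, 2.06], [-2.6, 2.6]. Speed limits (rad/s): [2.22, 2.22, 2.79, 2.79, 3.14, 3.14, 3.14].

INTERFACE

Orientations are given as a unit quaternion [x, y, z, w].
In Python, from bench import r gives the robot as it stands.
- The arm moves only by the tool arm_command, never from a script. Its argument "moves" is one flat list of numbers, 4 for each row, row after row: the shift along the tool's x, y, z in cm, then the turn about the tool's z in degrees. A call has 1 to 12 rows; each row shifts and turns the commanded pose from where the row before left it, along the tool's axes as they then stand; what a row does not reach is not made up. A row lasts 1/12 s, in which the tool goes at most 41.7 mm and 7.16 degrees, less where a joint would pass 70% of its speed; a pose out of reach is approached as far as the arm can. A call with a gripper value outside its range is refused whole. "fingers" is the opening in per cent of the stroke, from 0 (shut) to 100 (fully open), set as the call begins (left out, the last holds). The fingers move at their own pace and stop on an object; "squeeze" is the grip in N (left out, the last holds). Time passes only in rows, so rows that do not move let the fingers close. It gives the time, the measured TCP pose, the force, the opening and the grip force at its end, in the units of the state.
- r.read_state(): the state, without advancing time (a new reading comes with each control period).
- r.camera(name): name is "side" or "top" or "wrist"; returns the picture (480x640x3 uint8, red, green, blue); there is no depth.
- r.camera_info(name): a dict with "fx", "fy", "cx", "cy" (pixels), "origin" and "attitude" of the camera in the world. Camera axes: x right, y up, looking along -z (the intrinsics and any distortion apply to the point x, -y, -z); pixel columns grow to the right and rows downward; lengths in m; the calibration is good to about 2 mm. The wrist camera is an equidistant fisheye: a pixel r from the principal point sees the ray r / f radians off the axis. A picture is of the moment at which its call begins: read the wrist's pose just before it. camera_info takes no time and is no camera call; for the wrist camera it gives the pose at the moment of the call.
- r.close_job(): hands the job in; it is judged then, once.
The state is a dict: "time": time; "joint_positions": joint angles; "joint_vel": joint speeds; "joint_torque": joint torques, N m; "ee_pos": TCP position; "eef_rot": TCP orientation; "ft_force": force on the tool from outside, world axes, zero at the start; "torque": the same for the moment, N m; "width": finger opening in m; "grip_force": force on a finger pad.
Only numpy, scipy, OpenCV 4.12 (cv2) and the standard library are available. Lean on these libraries where they do the work, as an engineer would, in place of code of your own. Each camera call takes 0.05 s, during which the arm holds its last target. There are 200 camera calls.

## Working session

There is one attempt and no reset: what is moved stays moved. The work goes in short steps, Python scripts to look and compute and a tool call to move; the robot and the scene stay as the last step left them, time stands still between calls to the robot, and variables do not carry over. Pictures are saved under pics/ and viewed, at most 10 in all, crops included, and the job is handed in when it is done.

Besides the shell and the picture viewer there is one more tool, called as name(argument=value, ...), one argument or row to a line, values as JSON. arm_command: Moves the arm, as the interface text tells. Its arguments: {"type":"object","properties":{"moves":{"type":"array"},"fingers":{"type":"number"},"squeeze":{"type":"number"}},"required":["moves"]}

```bash
mkdir -p pics; ls; python3 - <<'E'
from bench import r
import cv2
s=r.read_state();print(s)
for n in("top","side"):
    cv2.imwrite(f"pics/{n}0.png",r.camera(n)[:,:,::-1]);print(n,r.camera_info(n))
print(r.camera_info("wrist"))
E
```

```text
pics
{'time': 0.0, 'joint_positions': array([-1.22860751,  0.33285019, -0.06468601,  1.46095047,  0.02160055,
        1.34994041, -0.08847614]), 'joint_vel': array([ 0.00019039,  0.00046044,  0.00064218,  0.00084279,  0.00022251,
       -0.00051748,  0.00098519]), 'joint_torque': array([ 4.07216730e-04, -6.23251247e+01,  2.47356546e-02, -3.89900994e+01,
       -6.13435591e-02,  3.95122357e-02,  1.51147924e-04]), 'ee_pos': array([0.22284038, 0.58348966, 0.2217631 ]), 'eef_rot': array([ 1.81369027e-01,  9.83414840e-01, -7.20301197e-04, -9.46115991e-05]), 'ft_force': array([ 0.37028854,  0.37934071, -0.64168991]), 'torque': array([-0.05023844,  0.01726009,  0.00550032]), 'grip_force': 0.0, 'width': 0.0870045509054497}
top {'fx': 524.9090738170054, 'fy': 524.9090738170054, 'cx': 317.54294307945656, 'cy': 245.24944465483932, 'origin': array([ 0.45942034, -0.04554215,  1.22489592]), 'attitude': array([-0.02875637,  0.02834339,  0.71646823, -0.69645028])}
side {'fx': 517.2393878875228, 'fy': 517.2393878875228, 'cx': 312.6723183222709, 'cy': 240.02672194920677, 'origin': array([ 0.50813106, -0.72382771,  0.84001268]), 'attitude': array([ 0.35553209, -0.01088108, -0.03579627,  0.93391496])}
{'fx': 371.64829954431775, 'fy': 371.64829954431775, 'cx': 325.07834560342894, 'cy': 242.30559560004906, 'origin': array([0.15577937, 0.60849051, 0.38372927]), 'attitude': array([-0.10911856, -0.07409866,  0.56209272,  0.81648901])}
```

View pics/top0.png

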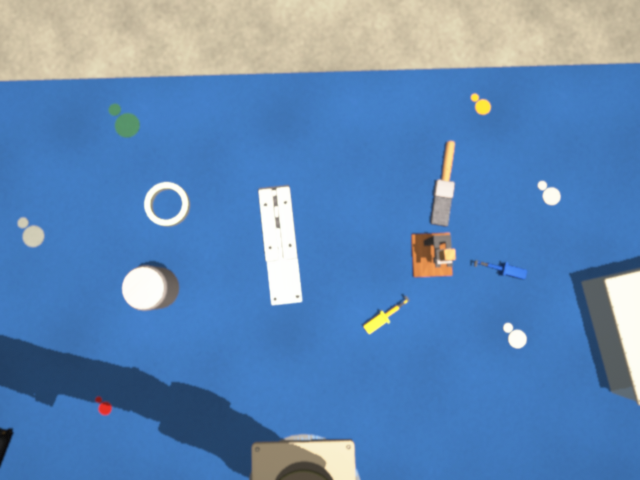

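View pics/side0.png

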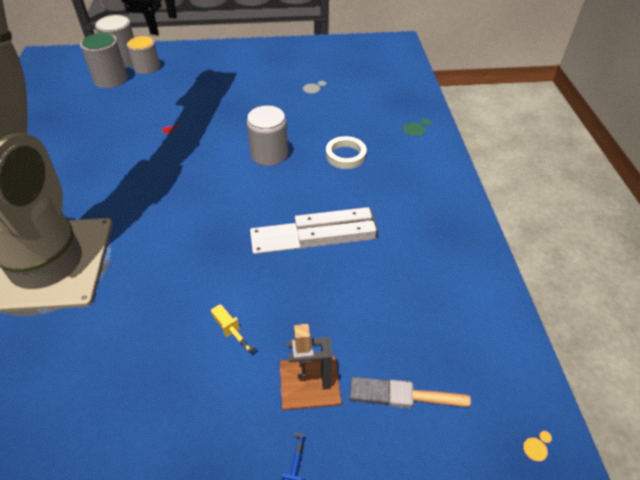

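The top view shows the track at (280,245) with its mouth at about (283,262), facing the robot. There are three pick-like things: a wooden-handled pick hanging in the stand at (448,254), a yellow one lying at (382,317), and a blue one lying at (505,270). The one in the fork matches the description, since it has a wooden handle and hangs upright. I'll confirm it in an enlarged crop.

```bash
cat > h.py <<'E'
import numpy as np, cv2
from scipy.spatial.transform import Rotation as R
from bench import r
def world(info,u,v,z,fish=False):
    a=(u-info['cx'])/info['fx']; b=(v-info['cy'])/info['fy']
    if fish:
        t=np.hypot(a,b); k=np.sin(t)/max(t,1e-9); d=np.array([a*k,-b*k,-np.cos(t)])
    else: d=np.array([a,-b,-1])
    d=R.from_quat(info['attitude']).apply(d); o=info['origin']
    return o+d*(z-o[2])/d[2]
def pix(info,p,fish=False):
    q=R.from_quat(info['attitude']).inv().apply(np.asarray(p)-info['origin'])
    x,y,z=q[0],-q[1],-q[2]
    if fish:
        s=np.hypot(x,y); t=np.arctan2(s,z); x,y=x/s*t,y/s*t
    else: x,y=x/z,y/z
    return np.array([info['cx']+info['fx']*x,info['cy']+info['fy']*y])
E
python3 - <<'E'
import cv2,numpy as np
t=cv2.imread('pics/top0.png');s=cv2.imread('pics/side0.png')
f=lambda im,x,y,w,h,k:cv2.resize(im[y:y+h,x:x+w],None,fx=k,fy=k,interpolation=cv2.INTER_CUBIC)
a=f(t,250,180,60,130,4.5) # 270x585
b=f(t,405,225,60,60,4.8)
c=f(s,270,315,80,98,3)
o=np.zeros((600,800,3),np.uint8)
o[:a.shape[0],:270]=a;o[:288,280:568]=b;o[295:589,280:520]=c
cv2.imwrite('pics/c1.png',o)
E
```

```text
(no output)
```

View pics/c1.png

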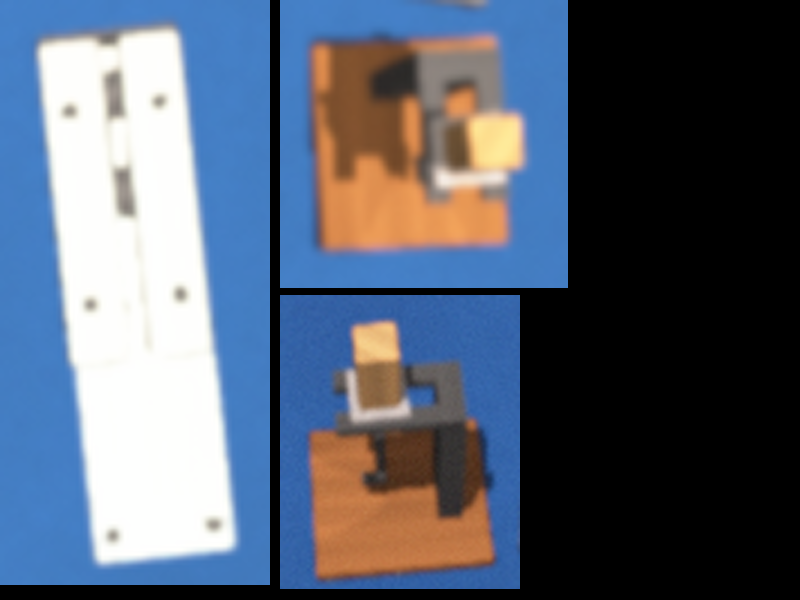

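```bash
python3 - <<'E'
from h import *
i=r.camera_info('top')
T=lambda x,y,z:world(i,250+(x+.5)/4.5-.5,180+(y+.5)/4.5-.5,z)
S=lambda x,y,z:world(i,405+(x-280+.5)/4.8-.5,225+(y+.5)/4.8-.5,z)
n=[T(98,564,.004),T(236,549,.004)];m=[T(70,365,.027),T(213,352,.027)];f=[T(38,42,.027),T(180,27,.027)]
for q in(n,m,f):print((q[0]+q[1])/2,np.linalg.norm(q[0]-q[1]))
d=(f[0]+f[1]-n[0]-n[1])/2;print('track yaw',np.arctan2(d[1],d[0]),np.linalg.norm(d))
for y,x in((70,112),(115,118),(168,122),(215,126),(348,149),(300,127),(300,145)):print('shoe',y,T(x,y,.016))
c=[S(312,45,.01),S(497,37,.01),S(508,243,.01),S(322,250,.01)]
for a,b in((0,3),(1,2)):
  e=c[a]-c[b];print('stand yaw',np.arctan2(e[1],e[0]))
for a,b in((0,1),(3,2)):
  e=c[a]-c[b];print('stand yaw',np.arctan2(-e[0],e[1]))
print('handle',S(497,141,.175), 'side')
j=r.camera_info('side')
print(world(j,270+(375-280)/3,315+(341-295)/3,.175))
print('fl',[S(*p,.125)for p in((434,186),(506,184))])
print(r.camera_info('wrist')['origin'])
E
```

```text
[0.42566795 0.02883258 0.004     ] 0.07131869486829792
[0.52661222 0.03802456 0.027     ] 0.07288040219586284
[0.69358912 0.0509329  0.027     ] 0.0732824619734463
track yaw 0.08230183631585114 0.26981322440478
shoe 70 [0.6770995  0.05067494 0.016     ]
shoe 115 [0.65350547 0.04808431 0.016     ]
shoe 168 [0.62585601 0.04662476 0.016     ]
shoe 215 [0.60141443 0.04510177 0.016     ]
shoe 348 [0.53250677 0.03483269 0.016     ]
shoe 300 [0.55750277 0.0455599  0.016     ]
shoe 300 [0.55724029 0.03632041 0.016     ]
stand yaw 0.005844790824598047
stand yaw 0.004500220778065398
stand yaw 0.014978314323112854
stand yaw 0.009248587424118198
handle [ 0.51934744 -0.31048111  0.175     ] side
[ 0.5191025  -0.31162819  0.175     ]
fl [array([ 0.50331676, -0.29466092,  0.125     ]), array([ 0.50329904, -0.32611091,  0.125     ])]
[0.15577937 0.60849051 0.38372927]
```

The crop confirms it: the wooden-handled pick with a white flange hangs in the dark fork, its toe towards the robot (handle top at crop (497,141)). The track's shoe is dark, with its light eye at crop (120,142). I'll turn the tool, then travel.

arm_command(
  moves=[0,0,0,7.1,0,0,0,7.1,0,0,0,7.1,0,0,0,7.1,0,0,0,7.1,0,0,0,7.1,0,0,0,7.1,0,0,0,7.1,0,0,0,7.1,0,0,0,4.7],
  fingers=100,
  squeeze=45,
)

```text
time: 0.93
ee_pos: [0.2228, 0.5837, 0.2221]
eef_rot: [0.706, 0.708, -0.0, 0.0]
ft_force: [-0.1, 0.0, -0.1]
width: 0.0869
grip_force: 0.0
```

arm_command(
  moves=[-3.4,2,0,0,-3.4,2,0,0,-3.4,2,0,0,-3.4,2,0,0,-3.4,2,0,0,-3.4,2,0,0,-3.4,2,0,0,-3.4,2,0,0,-3.4,2,0,0,-3.4,2,0,0,-3.4,2,0,0,-3.4,2,0,0],
)

```text
time: 1.93
ee_pos: [0.467, 0.1761, 0.2225]
eef_rot: [0.704, 0.71, 0.0, -0.0]
ft_force: [1.2, 0.5, 0.5]
width: 0.087
grip_force: 0.0
```

arm_command(
  moves=[-4,0.4,0,0,-4,0.4,0,0,-4,0.4,0,0,-4,0.4,0,0,-4,0.4,0,0,-4,0.4,0,0,-4,0.4,0,0,-4,0.4,0,0,-4,0.4,0,0,-4,0.4,0,0,-4,0.4,0,0,0,0,0,0],
)

```text
time: 2.93
ee_pos: [0.512, -0.2701, 0.2221]
eef_rot: [0.707, 0.707, -0.002, 0.001]
ft_force: [-0.6, -0.5, 0.5]
width: 0.087
grip_force: 0.0
```

arm_command(
  moves=[-2,0.3,0,0,-2,0.3,0,0,0,0,0,0],
)

```text
time: 3.18
ee_pos: [0.5197, -0.3051, 0.2221]
eef_rot: [0.705, 0.709, -0.001, 0.0]
ft_force: [-1.2, -0.5, -0.2]
width: 0.0869
grip_force: 0.0
```

```bash
python3 - <<'E'
from h import *
s=r.read_state();i=r.camera_info('wrist');im=r.camera('wrist')
print(s['ee_pos'],s['eef_rot'],i['origin'])
b=im[:,:,::-1].copy()
for p in((.519,-.311,.175),(.519,-.311,.12),(.488,-.311,.12),(.542,-.311,.12)):
  q=pix(i,p,True);print(q)
cv2.imwrite('pics/w1.png',b)
E
```

```text
[ 0.51967907 -0.30508466  0.2220739 ] [ 7.05353993e-01  7.08854358e-01 -1.08864034e-03  2.41668494e-04] [ 0.51898711 -0.23418026  0.38382325]
[324.94480212 274.19934934]
[325.06129272 248.49627774]
[283.30781028 248.27428485]
[356.09819573 248.62751842]
```

View pics/w1.png

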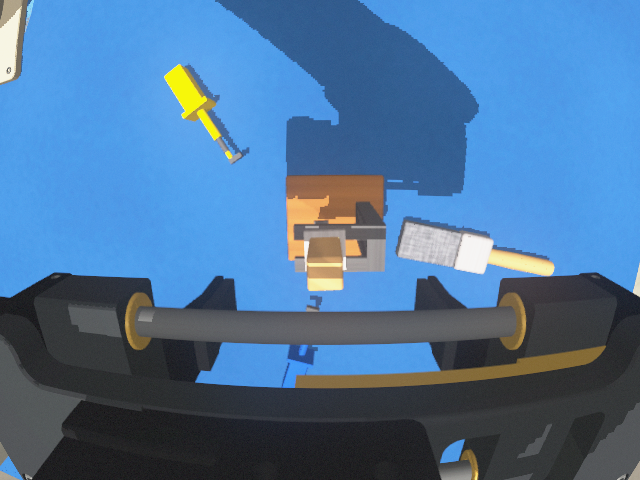

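The wrist view shows the handle top at about (324.5,276), against (325,274) predicted, so it agrees to about 1 mm. I'll descend and grip.

arm_command(
  moves=[-0.6,0,0,0,0,0,2.5,0,0,0,2.5,0,0,0,2,0,0,0,1.5,0,0,0,0.7,0,0,0,0,0],
)

```text
time: 3.82
ee_pos: [0.5203, -0.3062, 0.1291]
eef_rot: [0.704, 0.711, -0.0, -0.001]
ft_force: [1.0, 0.3, 0.0]
width: 0.0872
grip_force: 0.0
```

arm_command(
  moves=[0,0,0,0,0,0,0,0,0,0,0,0,0,0,0,0,0,0,0,0,0,0,0,0],
  fingers=0,
  squeeze=45,
)

```text
time: 4.32
ee_pos: [0.5209, -0.3076, 0.1308]
eef_rot: [0.704, 0.71, 0.0, 0.0]
ft_force: [0.0, -0.2, 0.7]
width: 0.0551
grip_force: 0.0
```

arm_command(
  moves=[-0.3,0,0,0,0,0,0,0,0,0,0,0,0,0,0,0,0,0,0,0,0,0,0,0,0,0,0,0,0,0,0,0],
)

```text
time: 4.98
ee_pos: [0.5207, -0.3105, 0.1305]
eef_rot: [0.704, 0.71, -0.0, -0.0]
ft_force: [-0.1, -0.4, 0.2]
width: 0.0215
grip_force: 45.0
```

arm_command(
  moves=[0,0,-1,0,0,0,-2,0,0,0,-2,0,0,0,-2,0,0,0,-2,0,0,0,-2,0,0,0,-1,0,0,0,0,0],
  squeeze=60,
)

```text
time: 5.65
ee_pos: [0.5215, -0.3112, 0.2531]
eef_rot: [0.704, 0.71, 0.001, 0.002]
ft_force: [0.3, -0.6, -1.9]
width: 0.0218
grip_force: 60.0
```

```bash
python3 - <<'E'
from h import *
s=r.read_state();print(s['ee_pos'],s['eef_rot'],s['ft_force'],s['width'])
im=r.camera('side')[:,:,::-1];i=r.camera_info('side')
e=s['ee_pos']
for d in(0,.0105,.0455,.0755,.1135):print(d,pix(i,e-[0,0,d]))
u,v=pix(i,e-[0,0,.05]).astype(int)
cv2.imwrite('pics/s1.png',cv2.resize(im[v-50:v+70,u-60:u+60],None,fx=5,fy=5,interpolation=cv2.INTER_CUBIC));print(u-60,v-50)
E
```

```text
[ 0.52153774 -0.31122478  0.25308235] [0.70404043 0.71015744 0.00080307 0.0016884 ] [ 0.26206346 -0.5551276  -1.94169479] 0.021841071326324162
0 [302.22176794 299.67735563]
0.0105 [302.37418332 304.03929917]
0.0455 [302.85910997 317.91731224]
0.0755 [303.24852182 329.06180755]
0.1135 [303.71036054 342.27907195]
242 269
```

View pics/s1.png

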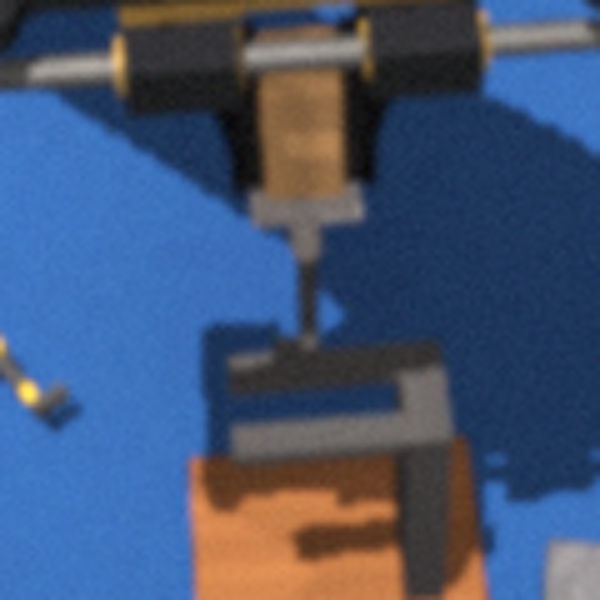

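The side crop shows the held pick with its foot at about crop (305,348), clear above the fork, so the reach is roughly 0.085 to 0.09 m. Next I'll carry it over the eye.

arm_command(
  moves=[1.5,0.5,0,0,2.9,1,0,0,2.9,1,0,0,3.5,1.2,0,0,3.5,1.2,0,0,3.5,1.2,0,0,3.5,1.2,0,0,3.5,1.2,0,0,3.5,1.2,0,0,3,1.2,0,0,2.8,1,0,0,1.7,0.6,0,0],
)

```text
time: 6.7
ee_pos: [0.6426, 0.053, 0.2484]
eef_rot: [0.703, 0.712, -0.001, -0.001]
ft_force: [-0.8, 0.3, -1.7]
width: 0.0217
grip_force: 60.0
```

arm_command(
  moves=[0,0,0,-2.1,0,0,2,-2.1,0,0,3,0,0,0,3,0,0,0,2,0,0,0,0,0,0,0,0,0,0,0,0,0],
)

```text
time: 7.37
ee_pos: [0.6432, 0.0479, 0.1518]
eef_rot: [0.678, 0.735, 0.0, 0.001]
ft_force: [0.7, -0.3, -0.7]
width: 0.0218
grip_force: 60.0
```

```bash
python3 - <<'E'
from h import *
s=r.read_state();i=r.camera_info('wrist');im=r.camera('wrist')[:,:,::-1]
e=s['ee_pos'];print(e,s['eef_rot'],s['ft_force'],i['origin'])
for p in((.6397,.0474,.016),(.694,.0509,.027),(.5265,.038,.027),e-[0,0,.0985],e-[0,0,.0455]):print(pix(i,p,True))
u,v=pix(i,(.64,.0474,.03),True).astype(int)
u0,v0=u-80,v-60
cv2.imwrite('pics/w2full.png',im)
cv2.imwrite('pics/w2.png',cv2.resize(im[v0:v0+120,u0:u0+160],None,fx=5,fy=5,interpolation=cv2.INTER_CUBIC));print(u0,v0)
E
```

```text
[0.6432297  0.04790591 0.15178269] [6.77774154e-01 7.35269844e-01 3.86978090e-04 5.49269140e-04] [ 0.72624483 -0.29733431 -0.67359506] [0.63668276 0.11833418 0.31364703]
[321.31068535 230.79120458]
[388.97034021 235.15095162]
[185.18135255 234.6924904 ]
[325.77321253 242.40562099]
[326.04792796 265.98911094]
241 174
```

View pics/w2.png

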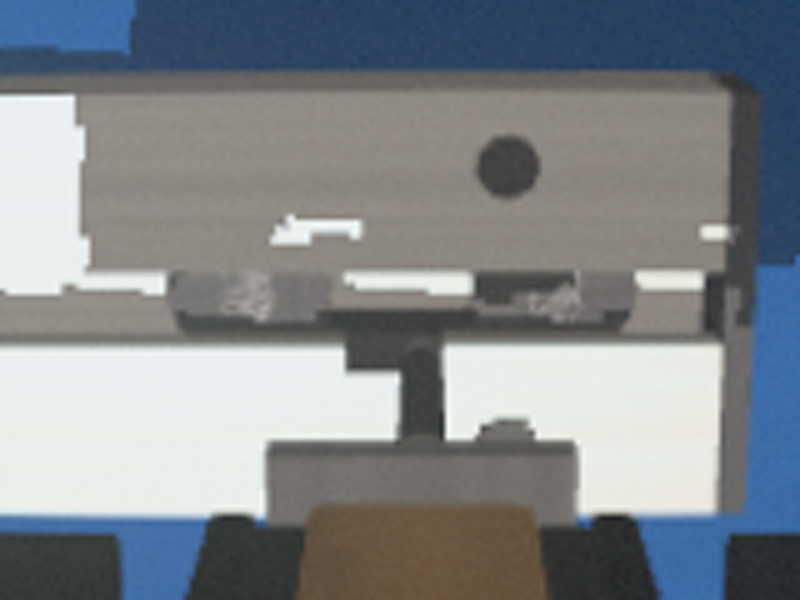

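```bash
python3 - <<'E'
from h import *
i=r.camera_info('wrist');e=r.read_state()['ee_pos'];print(e)
C=lambda p:np.round((pix(i,p,True)-[241,174])*5+2)
print('eye27',C((.6397,.0474,.027)))
for z in(-.0105,-.0055):
  for sx in(-.015,.015):print('flange+y',z,sx,C(e+[sx,.015,z]))
for L in(.065,.075,.08,.085,.09,.095,.1):print(L,'foot top -y',C(e+[-.011,-.003,-.0105-L+.005]),'bot +y',C(e+[-.011,.003,-.0105-L]), C(e+[.003,.003,-.0105-L]))
E
```

```text
[0.64351297 0.04811496 0.15221807]
eye27 [400. 302.]
flange+y -0.0105 -0.015 [287. 420.]
flange+y -0.0105 0.015 [593. 443.]
flange+y -0.0055 -0.015 [284. 436.]
flange+y -0.0055 0.015 [598. 460.]
0.065 foot top -y [340. 415.] bot +y [345. 361.] [450. 369.]
0.075 foot top -y [343. 393.] bot +y [348. 341.] [449. 349.]
0.08 foot top -y [345. 383.] bot +y [349. 332.] [448. 340.]
0.085 foot top -y [346. 373.] bot +y [350. 323.] [448. 331.]
0.09 foot top -y [347. 363.] bot +y [351. 314.] [447. 322.]
0.095 foot top -y [349. 354.] bot +y [353. 306.] [447. 314.]
0.1 foot top -y [350. 345.] bot +y [354. 298.] [446. 305.]
```

```bash
python3 - <<'E'
import cv2
im=cv2.imread('pics/w2full.png')[228:272,285:345]
im=cv2.convertScaleAbs(im,alpha=2.2,beta=0)
cv2.imwrite('pics/w2b.png',cv2.resize(im,None,fx=12,fy=12,interpolation=cv2.INTER_CUBIC))
E
```

```text
(no output)
```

View pics/w2b.png

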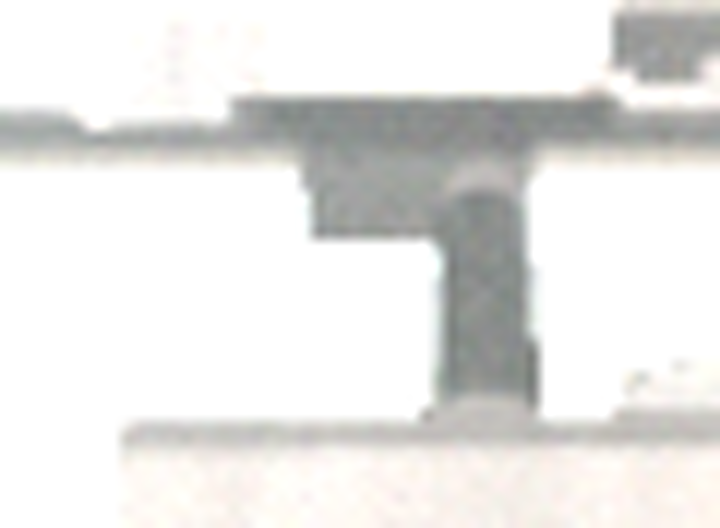

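The foot, at crop (345–445, about 330–370), hangs over the eye (330–475). Laterally the pick sits about 1 mm towards -y in the grip, so I'll shift +1 mm and lower in stages.

arm_command(
  moves=[0.1,0,0.5,0,0,0,0.8,0,0,0,0.8,0,0,0,0.2,0,0,0,0.2,0,0,0,0.2,0,0,0,0,0],
)

```text
time: 8.0
ee_pos: [0.6424, 0.0495, 0.1232]
eef_rot: [0.678, 0.735, -0.0, -0.0]
ft_force: [-0.2, 0.5, -1.6]
width: 0.0218
grip_force: 60.0
```

arm_command(
  moves=[0,0,0.2,0,0,0,0.2,0,0,0,0.2,0,0,0,0.2,0,0,0,0,0],
)

```text
time: 8.42
ee_pos: [0.6423, 0.0495, 0.1151]
eef_rot: [0.678, 0.735, -0.0, -0.0]
ft_force: [0.2, 1.6, -0.8]
width: 0.0216
grip_force: 60.0
```

arm_command(
  moves=[0,0,0.15,0,0,0,0.15,0,0,0,0.15,0,0,0,0,0,0,0,0,0],
)

```text
time: 8.83
ee_pos: [0.6425, 0.0495, 0.1109]
eef_rot: [0.678, 0.736, -0.0, -0.0]
ft_force: [-0.3, 0.8, -2.2]
width: 0.0216
grip_force: 60.0
```

arm_command(
  moves=[0,0,0.1,0,0,0,0.1,0,0,0,0.1,0,0,0,0,0,0,0,0,0],
)

```text
time: 9.25
ee_pos: [0.6425, 0.0495, 0.1079]
eef_rot: [0.678, 0.735, -0.0, -0.0]
ft_force: [0.5, -0.6, -1.6]
width: 0.0216
grip_force: 60.0
```

arm_command(
  moves=[0,0,0.1,0,0,0,0.1,0,0,0,0,0,0,0,0,0],
)

```text
time: 9.58
ee_pos: [0.6425, 0.0495, 0.106]
eef_rot: [0.678, 0.736, -0.0, -0.0]
ft_force: [0.7, -1.2, -1.4]
width: 0.022
grip_force: 60.0
```

arm_command(
  moves=[0,0,0.1,0,0,0,0,0,0,0,0,0],
)

```text
time: 9.83
ee_pos: [0.6427, 0.0496, 0.1053]
eef_rot: [0.678, 0.736, 0.0, 0.0]
ft_force: [-0.1, -0.6, 1.6]
width: 0.0216
grip_force: 60.0
```

arm_command(
  moves=[0,0,0.05,0,0,0,0,0,0,0,0,0],
)

```text
time: 10.08
ee_pos: [0.6427, 0.0496, 0.1048]
eef_rot: [0.678, 0.735, 0.0, 0.0]
ft_force: [-0.3, 0.5, 2.6]
width: 0.0219
grip_force: 60.0
```

arm_command(
  moves=[0,0,0.05,0,0,0,0,0,0,0,0,0],
)

```text
time: 10.33
ee_pos: [0.6427, 0.0496, 0.1042]
eef_rot: [0.678, 0.736, 0.0, 0.0]
ft_force: [0.0, -0.3, 3.8]
width: 0.0221
grip_force: 60.0
```

The floor was felt at TCP z ≈ 0.1055, which makes the reach about 91 mm and matches the picture. I'll ease up 2 mm and take up the slack.

arm_command(
  moves=[0,0,-0.1,0,0,0,-0.1,0,0,-0.15,0,0,0,-0.15,0,0,0,-0.15,0,0,0,-0.15,0,0,0,-0.15,0,0,0,-0.15,0,0,0,-0.15,0,0,0,-0.15,0,0],
)

```text
time: 11.17
ee_pos: [0.6303, 0.0485, 0.1059]
eef_rot: [0.678, 0.735, -0.0, -0.0]
ft_force: [-0.5, -0.1, -1.3]
width: 0.0212
grip_force: 60.0
```

arm_command(
  moves=[0,-0.15,0,0,0,-0.15,0,0,0,-0.15,0,0,0,-0.15,0,0,0,-0.15,0,0,0,-0.15,0,0],
)

```text
time: 11.67
ee_pos: [0.6215, 0.0478, 0.106]
eef_rot: [0.678, 0.735, 0.0, -0.0]
ft_force: [-0.8, 0.2, -1.2]
width: 0.0222
grip_force: 60.0
```

arm_command(
  moves=[0,-0.25,0,0,0,-0.25,0,0,0,-0.25,0,0,0,-0.25,0,0,0,-0.25,0,0,0,-0.25,0,0,0,-0.25,0,0,0,-0.25,0,0,0,-0.25,0,0,0,-0.25,0,0],
)

```text
time: 12.5
ee_pos: [0.5965, 0.0458, 0.106]
eef_rot: [0.678, 0.736, 0.0, -0.0]
ft_force: [0.7, -0.1, -2.6]
width: 0.0218
grip_force: 60.0
```

arm_command(
  moves=[0,-0.15,0,0,0,-0.15,0,0,0,-0.15,0,0,0,-0.15,0,0],
)

```text
time: 12.83
ee_pos: [0.5906, 0.0453, 0.106]
eef_rot: [0.678, 0.736, 0.0, -0.0]
ft_force: [-0.2, 0.5, -2.0]
width: 0.0219
grip_force: 60.0
```

arm_command(
  moves=[0,-0.15,0,0,0,-0.15,0,0,0,-0.15,0,0,0,-0.15,0,0],
)

```text
time: 13.17
ee_pos: [0.5847, 0.0447, 0.106]
eef_rot: [0.678, 0.735, 0.0, 0.0]
ft_force: [0.7, -0.8, -3.1]
width: 0.0213
grip_force: 60.0
```

arm_command(
  moves=[0,-0.15,0,0,0,-0.15,0,0,0,-0.15,0,0,0,-0.15,0,0],
)

```text
time: 13.5
ee_pos: [0.5798, 0.0441, 0.1065]
eef_rot: [0.678, 0.735, 0.001, 0.001]
ft_force: [4.9, -1.7, -2.5]
width: 0.0214
grip_force: 60.0
```

arm_command(
  moves=[0,-0.15,0,0,0,-0.15,0,0,0,-0.15,0,0,0,-0.15,0,0],
)

```text
time: 13.83
ee_pos: [0.5729, 0.0436, 0.1062]
eef_rot: [0.678, 0.735, 0.0, 0.0]
ft_force: [3.8, -1.7, -2.6]
width: 0.0222
grip_force: 60.0
```

arm_command(
  moves=[0,-0.15,0,0,0,-0.15,0,0,0,-0.15,0,0,0,-0.15,0,0],
)

```text
time: 14.17
ee_pos: [0.5667, 0.0431, 0.1061]
eef_rot: [0.678, 0.735, 0.0, 0.0]
ft_force: [3.8, -2.4, -2.7]
width: 0.0215
grip_force: 60.0
```

Keeper engaged, with a steady drag of about 4 N, so the shoe is hooked. I'll keep dragging.

arm_command(
  moves=[0,-0.15,0,0,0,-0.15,0,0,0,-0.15,0,0,0,-0.15,0,0,0,-0.15,0,0,0,-0.15,0,0,0,-0.15,0,0,0,-0.15,0,0],
)

```text
time: 14.83
ee_pos: [0.5547, 0.0422, 0.1061]
eef_rot: [0.678, 0.735, -0.0, 0.0]
ft_force: [2.9, -3.2, 0.6]
width: 0.0218
grip_force: 60.0
```

arm_command(
  moves=[0,-0.15,0,0,0,-0.15,0,0,0,-0.15,0,0,0,-0.15,0,0,0,-0.15,0,0,0,-0.15,0,0,0,-0.15,0,0,0,-0.15,0,0],
)

```text
time: 15.5
ee_pos: [0.5428, 0.0414, 0.106]
eef_rot: [0.677, 0.736, 0.0, -0.0]
ft_force: [3.6, -3.9, -0.6]
width: 0.0214
grip_force: 60.0
```

arm_command(
  moves=[0,-0.15,0,0,0,-0.15,0,0,0,-0.15,0,0,0,-0.15,0,0,0,-0.15,0,0,0,-0.15,0,0,0,-0.15,0,0,0,-0.15,0,0],
)

```text
time: 16.17
ee_pos: [0.5308, 0.0405, 0.106]
eef_rot: [0.678, 0.736, 0.0, -0.0]
ft_force: [3.6, -1.6, -1.3]
width: 0.0218
grip_force: 60.0
```

arm_command(
  moves=[0,-0.15,0,0,0,-0.15,0,0,0,-0.15,0,0,0,-0.15,0,0,0,-0.15,0,0,0,-0.15,0,0,0,-0.15,0,0,0,-0.15,0,0],
)

```text
time: 16.83
ee_pos: [0.5188, 0.0395, 0.106]
eef_rot: [0.678, 0.736, 0.0, -0.0]
ft_force: [3.9, -0.8, -1.8]
width: 0.0217
grip_force: 60.0
```

arm_command(
  moves=[0,-0.15,0,0,0,-0.15,0,0,0,-0.15,0,0,0,-0.15,0,0,0,-0.15,0,0,0,-0.15,0,0,0,-0.15,0,0,0,-0.15,0,0],
)

```text
time: 17.5
ee_pos: [0.5067, 0.0384, 0.106]
eef_rot: [0.678, 0.736, -0.0, -0.0]
ft_force: [2.1, 0.7, -0.3]
width: 0.0219
grip_force: 60.0
```

arm_command(
  moves=[0,-0.15,0,0,0,-0.15,0,0,0,-0.15,0,0,0,-0.15,0,0,0,-0.15,0,0,0,-0.15,0,0,0,-0.15,0,0,0,-0.15,0,0],
)

```text
time: 18.17
ee_pos: [0.4948, 0.0374, 0.106]
eef_rot: [0.678, 0.735, -0.0, -0.0]
ft_force: [0.5, 0.2, -2.1]
width: 0.0215
grip_force: 60.0
```

arm_command(
  moves=[0,-0.15,0,0,0,-0.15,0,0,0,-0.15,0,0,0,-0.15,0,0,0,-0.15,0,0,0,-0.15,0,0,0,-0.15,0,0,0,-0.15,0,0],
)

```text
time: 18.83
ee_pos: [0.483, 0.0364, 0.106]
eef_rot: [0.678, 0.735, 0.0, -0.0]
ft_force: [1.1, 0.2, -1.0]
width: 0.0217
grip_force: 60.0
```

arm_command(
  moves=[0,-0.15,0,0,0,-0.15,0,0,0,-0.15,0,0,0,-0.15,0,0,0,-0.15,0,0,0,-0.15,0,0,0,-0.15,0,0,0,-0.15,0,0],
)

```text
time: 19.5
ee_pos: [0.471, 0.0354, 0.106]
eef_rot: [0.678, 0.735, 0.0, -0.0]
ft_force: [0.4, -0.5, -2.0]
width: 0.0216
grip_force: 60.0
```

arm_command(
  moves=[0,-0.15,0,0,0,-0.15,0,0,0,-0.15,0,0,0,-0.15,0,0,0,0,0,0,0,0.2,0,0,0,0.3,0,0,0,0.3,0,0,0,0.3,0,0,0,0.2,0,0,0,0,0,0,0,0,0,0],
)

```text
time: 20.5
ee_pos: [0.4782, 0.0359, 0.1059]
eef_rot: [0.678, 0.735, -0.0, 0.0]
ft_force: [0.3, -0.4, -1.1]
width: 0.0221
grip_force: 60.0
```

```bash
python3 - <<'E'
from h import *
s=r.read_state();i=r.camera_info('wrist');im=r.camera('wrist')[:,:,::-1]
e=s['ee_pos'];print(e,s['ft_force'])
for p in((.5265,.038,.027),(.4257,.029,.004),e-[0,0,.1015]):print(pix(i,p,True))
u,v=pix(i,e-[0,0,.1],True).astype(int);u0,v0=u-80,v-60
print(u0,v0)
cv2.imwrite('pics/w3.png',cv2.resize(cv2.convertScaleAbs(im[v0:v0+120,u0:u0+160],alpha=1.3),None,fx=5,fy=5,interpolation=cv2.INTER_CUBIC))
E
```

```text
[0.47818543 0.03592291 0.10593511] [ 0.28518491 -0.41327412 -1.12112009]
[396.55820716 252.44108202]
[255.03259371 244.52228945]
[325.96278577 241.25986502]
245 181
```

View pics/w3.png

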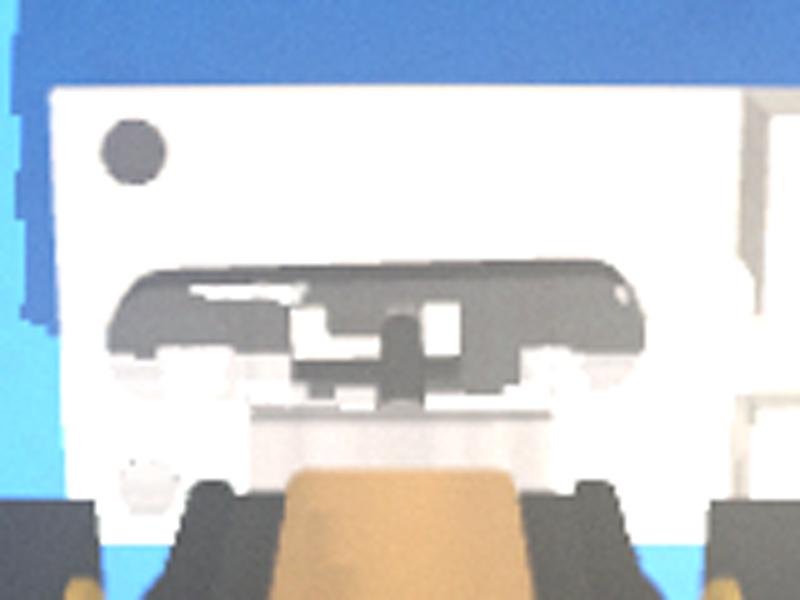

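The picture shows the shoe wholly out of the mouth on the landing plate: shoe at crop x 107–645, plate edge at 55, mouth at about 745. The rod, at (403,360), stands in the eye (290–460) with the toe clear. I'll lift straight out.

arm_command(
  moves=[0,0,-0.2,0,0,0,-0.3,0,0,0,-0.4,0,0,0,-0.6,0,0,0,-1,0,0,0,-2,0,0,0,-3,0,0,0,-3,0,0,0,-3,0,0,0,-1.5,0,0,0,0,0],
)

```text
time: 21.47
ee_pos: [0.4798, 0.0361, 0.2604]
eef_rot: [0.678, 0.735, 0.003, 0.001]
ft_force: [0.3, -0.9, -1.7]
width: 0.0219
grip_force: 60.0
```

arm_command(
  moves=[0,0,0,2.1,0,0,0,2.1,-2,0.2,0,0,-3,0.4,0,0,-4,0.4,0,0,-4,0.4,0,0,-4,0.4,0,0,-4,0.4,0,0,-4,0.4,0,0,-4,0.4,0,0,-3,0.4,0,0,-2.2,0.4,0,0],
)

```text
time: 22.47
ee_pos: [0.518, -0.3089, 0.2555]
eef_rot: [0.705, 0.709, -0.001, -0.0]
ft_force: [0.9, 0.6, -0.9]
width: 0.0216
grip_force: 60.0
```

arm_command(
  moves=[0,0,0,0,0,0,0,0,0,0,0,0,0,0,0,0],
)

```text
time: 22.8
ee_pos: [0.5194, -0.3043, 0.2559]
eef_rot: [0.703, 0.711, 0.0, -0.0]
ft_force: [0.3, 0.6, -1.2]
width: 0.0216
grip_force: 60.0
```

```bash
python3 - <<'E'
from h import *
for k in range(3):
  s=r.read_state();q=s['eef_rot'];print(s['ee_pos'],np.arctan2(q[1]**2-q[0]**2,2*q[0]*q[1]));
  if k==0: i=r.camera_info('wrist');im=r.camera('wrist')[:,:,::-1]
  else: r.camera('top')
e=s['ee_pos'];C=lambda p:(pix(i,p,True)-[u0,v0])*5+2
u,v=pix(i,e-[0,0,.1],True).astype(int);u0,v0=u-80,v-60
print([C(e-[0,0,.1015]),C((.4975,-.311,.12)),C((.5517,-.311,.12))])
cv2.imwrite('pics/w4.png',cv2.resize(cv2.convertScaleAbs(im[v0:v0+120,u0:u0+160],alpha=1.5),None,fx=5,fy=5,interpolation=cv2.INTER_CUBIC))
E
```

```text
[ 0.51936234 -0.30427814  0.25588713] 0.010324884085544375
[ 0.51945074 -0.30421324  0.25601509] 0.01061457040665221
[ 0.51950259 -0.30429305  0.25611053] 0.010716873668498618
[array([402.04365763, 299.53075455]), array([268.40594332, 283.35385306]), array([594.74277795, 286.53470491])]
```

View pics/w4.png

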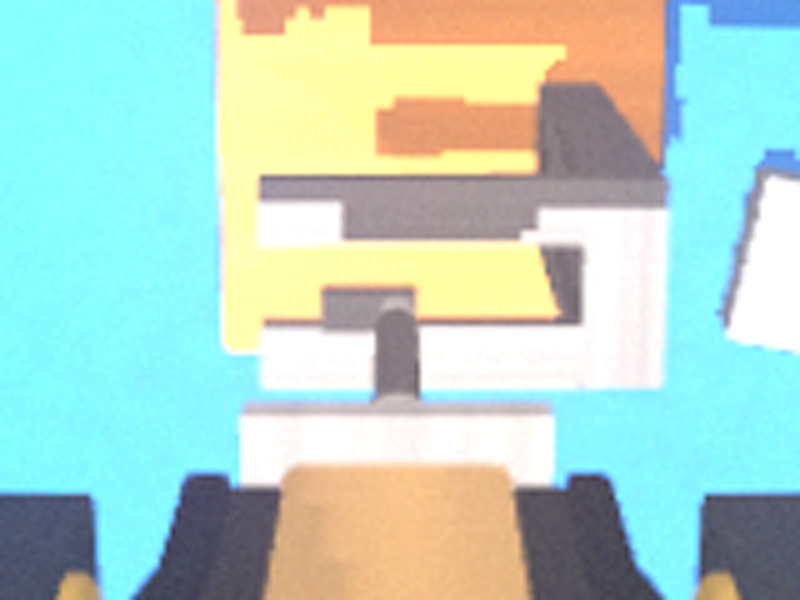

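The foot, at crop (325–415, 287–330), is about 6 mm to the +y side of the fork gap's centreline (row 282). I'll correct and lower.

arm_command(
  moves=[-0.3,0.1,0,0,-0.3,0,0,0,0,0,0,0,0,0,0,0,0,0,0,0,0,0,0,0],
)

```text
time: 23.45
ee_pos: [0.5201, -0.3116, 0.256]
eef_rot: [0.704, 0.71, 0.0, -0.0]
ft_force: [0.4, 0.2, -2.3]
width: 0.0214
grip_force: 60.0
```

arm_command(
  moves=[0.15,0,0,0,0,0,1,0,0,0,1,0,0,0,0.7,0,0,0,0,0,0,0,0,0],
)

```text
time: 23.95
ee_pos: [0.5198, -0.3099, 0.2283]
eef_rot: [0.704, 0.71, -0.0, -0.001]
ft_force: [-0.3, 0.4, -2.4]
width: 0.0216
grip_force: 60.0
```

arm_command(
  moves=[0,0,0.3,0,0,0,0.4,0,0,0,0.4,0,0,0,0.5,0,0,0,0.5,0,0,0,0.5,0,0,0,0.4,0,0,0,0,0],
)

```text
time: 24.62
ee_pos: [0.5198, -0.3098, 0.1979]
eef_rot: [0.704, 0.71, -0.0, -0.001]
ft_force: [0.3, -0.6, -1.6]
width: 0.0219
grip_force: 60.0
```

arm_command(
  moves=[0,0,0.5,0,0,0,0.5,0,0,0,0.5,0,0,0,0.5,0,0,0,0.5,0,0,0,0.5,0,0,0,0.5,0,0,0,0.5,0,0,0,0.5,0,0,0,0.4,0,0,0,0,0,0,0,0,0],
)

```text
time: 25.62
ee_pos: [0.5201, -0.3101, 0.1498]
eef_rot: [0.704, 0.71, -0.0, -0.0]
ft_force: [-0.6, 0.5, -2.1]
width: 0.0215
grip_force: 60.0
```

Sleeve has entered freely. Lowering the flange onto the prongs.

arm_command(
  moves=[0,0,0.5,0,0,0,0.5,0,0,0,0.4,0,0,0,0.2,0,0,0,0.2,0,0,0,0,0,0,0,0,0],
)

```text
time: 26.2
ee_pos: [0.5201, -0.3102, 0.132]
eef_rot: [0.704, 0.71, -0.0, -0.0]
ft_force: [0.4, -0.5, -1.5]
width: 0.0217
grip_force: 60.0
```

arm_command(
  moves=[0,0,0.1,0,0,0,0,0,0,0,0,0],
)

```text
time: 26.45
ee_pos: [0.5202, -0.3101, 0.1311]
eef_rot: [0.704, 0.71, 0.0, 0.0]
ft_force: [1.1, -0.1, -0.9]
width: 0.0216
grip_force: 60.0
```

arm_command(
  moves=[0,0,0.05,0,0,0,0,0,0,0,0,0],
)

```text
time: 26.7
ee_pos: [0.5201, -0.3101, 0.1305]
eef_rot: [0.704, 0.71, 0.0, -0.0]
ft_force: [0.4, 0.3, -1.8]
width: 0.0219
grip_force: 60.0
```

arm_command(
  moves=[0,0,0.05,0,0,0,0,0,0,0,0,0],
)

```text
time: 26.95
ee_pos: [0.5202, -0.3101, 0.1304]
eef_rot: [0.704, 0.71, 0.0, -0.0]
ft_force: [-2.8, 1.7, 5.6]
width: 0.0214
grip_force: 60.0
```

Seated on the prongs. Releasing.

arm_command(
  moves=[0,0,0,0,0,0,0,0,0,0,0,0,0,0,0,0,0,0,0,0,0,0,0,0,0,0,0,0,0,0,0,0,0,0,0,0,0,0,0,0],
  fingers=100,
)

```text
time: 27.78
ee_pos: [0.5201, -0.3101, 0.13]
eef_rot: [0.704, 0.71, 0.0, -0.0]
ft_force: [1.0, -0.0, -0.1]
width: 0.0802
grip_force: 0.0
```

arm_command(
  moves=[0,0,-0.5,0,0,0,-1.5,0,0,0,-2,0,0,0,-3,0,0,0,-3,0,0,0,-3,0,0,0,0,0,0,0,0,0,0,0,0,0,0,0,0,0],
)

```text
time: 28.62
ee_pos: [0.5198, -0.3097, 0.259]
eef_rot: [0.704, 0.71, -0.0, -0.001]
ft_force: [-0.6, -0.3, -0.9]
width: 0.0872
grip_force: 0.0
```

```bash
python3 - <<'E'
from h import *
s=r.read_state();print(s['time'],s['ee_pos'],s['width'],s['ft_force'])
t=r.camera('top')[:,:,::-1];w=r.camera('wrist')[:,:,::-1];d=r.camera('side')[:,:,::-1]
o=np.zeros((600,800,3),np.uint8)
o[:400,:400]=cv2.resize(w[180:340,230:390],(400,400))
o[:400,400:800]=cv2.resize(d[300:420,250:370],(400,400))
o[400:600,:400]=cv2.resize(t[180:310,160:420],(400,200))
o[400:600,400:800]=cv2.resize(d[190:260,235:375],(400,200))
cv2.imwrite('pics/fin.png',o)
E
```

```text
28.6167 [ 0.5197889  -0.30972126  0.25899014] 0.08717338421911135 [-0.62922282 -0.29830764 -0.85547413]
```

View pics/fin.png

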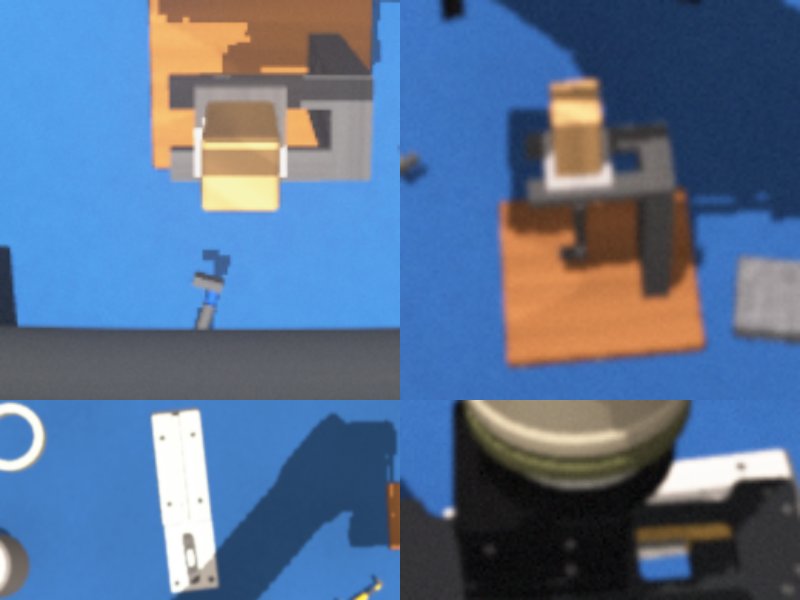

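The final picture shows the pick hanging upright in the fork with its toe to -x, the shoe lying on the landing plate clear of the mouth, and the gripper free.

```bash
python3 -c "
from bench import r
print(r.close_job())"
```

```text
the job is handed in; nothing more can be done
None
```

The shoe is out on the landing plate, the pick is back in its fork, and the job is handed in at about 29 s; forces read between moves stayed under about 6 N.

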